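Hold the spring clamp open for the next bowl blank

ROBOT

A 6-joint arm with a two-finger parallel gripper is mounted at the origin on the work surface. World frame = base frame: x ahead of the robot, y to its left, z up, the work surface at z = 0. Lengths are in m, angles in rad, forces in N, time in s.
With the tool pointing down it reaches from about 0.375 to 0.9 m from the base axis. Payload 3.1 kg.
Tool frame: the origin (TCP) lies at the very end of the fingers, on their centre line; the grasp point (between the pads) lies 19 mm behind it (manip.pinch_z is the distance from the TCP to the grasp point, in m); z points along the fingers, y is the direction in which the jaws open and shut (so a half turn about z gives the same grasp; the last joint's range is limited). The gripper opens to 85 mm and grips with 20 to 120 N. Pads are 22 mm wide; open, the fingers measure 114 mm over their backs; the gripper's body (76 mm by 85 mm) begins 54 mm behind the grasp point. The pads swing forward as they close: fully open they stand 13 mm farther back than shut.
Start: joints at [0.976, 0.527, 1.433, -0, 1.181, -0.178], TCP at [0.253, 0.571, 0.231] pointing down, gripper open.
Joint ranges: [-3.08, 3.08], [-0.75, 2.2], [0.22, 2.44], [-1.43, 4.57], [0, 2.65], [-2.85, 2.85]. Speed limits (rad/s): [2.79, 2.79, 3.14, 3.14, 3.14, 3.14].

INTERFACE

Orientations are given as a unit quaternion [x, y, z, w].
In Python, from station import manip gives the robot as it stands.
- The arm moves only by the tool drive_tool, never from a script. Its argument "increments" is a list of rows, each a list of 7 numbers: the closure in counts, from 0 (fully open) to 255 (shut), then the shift along the tool's x, y, z in cm, then the turn, a rotation vector about the tool's x, y, z in rad. A call has 1 to 20 rows; each row is the pose to reach, as a shift and turn from the pose commanded when the call began, along the tool's axes at that moment; what a row does not reach only later rows make up. A row lasts 1/10 s, in which the tool goes at most 50 mm and 8.59 degrees, less where a joint would pass 70% of its speed; a pose out of reach is approached as far as the arm can. A call with a gripper value outside its range is refused whole. The fingers move at their own pace and stop on an object; "force" is the grip in N (left out, the last holds). Time passes only in rows, so rows that repeat a pose let the fingers close. It gives the time, the measured TCP pose, the force and the opening at its end, in the units of the state.
- manip.sense(): the state, without advancing time (a new reading comes with each control period).
- manip.snapshot(name): name is "scene" or "top" or "wrist"; returns the picture (420x560x3 uint8, red, green, blue); there is no depth.
- manip.camera_model(name): a dict with "mtx" (3x3 intrinsics, pixels), "cam_to_world" (4x4, takes a point from camera to world coordinates). Camera axes: x right, y down, z forward; pixel columns grow to the right and rows downward; lengths in m; the calibration is good to about 2 mm. A picture is of the moment at which its call begins: read the wrist's pose just before it. camera_model takes no time and is no camera call; for the wrist camera it gives the pose at the moment of the call.
- manip.sign_off(): hands the job in, once; it reports no verdict.
The state is a dict: "t": time; "q": joint angles; "qd": joint speeds; "tau": joint torques, N m; "tcp_pos": TCP position; "tool_rot": TCP orientation; "force": force on the tool from outside, world axes, zero at the start; "ft_torque": the same for the moment, N m; "finger_gap": opening from 0.0 (shut) to 1.0 (fully open).
Only numpy, scipy, OpenCV 4.12 (cv2) and the standard library are available. Lean on these libraries where they do the work, as an engineer would, in place of code of your own. Each camera call takes 0.05 s, during which the arm holds its last target. There are 200 camera calls.

TASK

The bowl blank standing on the green place of the board is next into the spring clamp. Pull the clamp's sliding jaw out by its wooden handle until the white index points at the pointer block of the same colour as that blank's painted foot, and keep it held there against the spring: finish while still holding the handle steady, so that a colleague can drop the blank in. Leave the blanks, the oil bottle, the chisel and the brush where they are.

Things in the scene. Friction and masses are not known exactly. Their poses are not given: they have to be found in the camera images.
- clamp: Grey bench clamp, fixed: base 400 x 120 x 20 mm along its own x, z up. Origin: centre of the underside, on the bench. Its -x end (dark spring housing, top 48 mm above the bench) faces roughly towards the robot; the fixed jaw (75 mm high) is at its +x end. A rail carrying three coloured pointer blocks runs along its +y side, top 30 mm above the bench.
- jaw (a joint): Travel in m of the sliding blue jaw (72 mm high) with its handle: 0 = closed (as it starts), grows as it is pulled along the clamp's own -x, away from the fixed jaw; hard stop at 0.115. Slide about 0.6 kg. A spring always pulls it shut: about 5 N at 0, rising 0.6 N per 10 mm to 12 N at the stop; little friction.
- handle (a point): Grip point on the upright round wooden handle of the sliding jaw: on its axis, 118 mm above the bench. The handle is 26 mm in diameter and its plain part reaches from 50 to 142 mm above the bench. Nothing else on the clamp is higher than 75 mm; grip it from above at any yaw. The point moves with the jaw.
- index (a point): Tip of the white index, a 6 mm wide strip that sticks out of the sliding jaw's carriage on the clamp's +y side, level with the handle along the clamp's x, 57 mm from the clamp's centre line, 37 mm above the bench. Moves with the jaw; travels along the row of pointer blocks.
- blue_pointer: Blue pointer block on the clamp's side rail, fixed: 14 mm along the clamp's x, 44 mm across, 16 mm high, 80 mm from the clamp's centre line. Origin: centre of its underside, on the rail. The index is at this mark when index and block have the same position along the clamp's x, which happens at a jaw travel somewhere between 26 and 42 mm.
- yellow_pointer: Yellow pointer block on the clamp's side rail, fixed: 14 mm along the clamp's x, 44 mm across, 16 mm high, 80 mm from the clamp's centre line. Origin: centre of its underside, on the rail. The index is at this mark when index and block have the same position along the clamp's x, which happens at a jaw travel somewhere between 58 and 74 mm.
- red_pointer: Red pointer block on the clamp's side rail, fixed: 14 mm along the clamp's x, 44 mm across, 16 mm high, 80 mm from the clamp's centre line. Origin: centre of its underside, on the rail. The index is at this mark when index and block have the same position along the clamp's x, which happens at a jaw travel somewhere between 90 and 106 mm.
- green_pad: Green square plate, 122 x 122 x 4 mm, on the wooden queue board: marks the place of the blank that is next. The other two places on the board are grey. Origin: centre of its underside, 18 mm above the bench. Fixed.
- blue_blank: Turned wooden bowl blank, small, medium-brown wood, foot up, 50 mm in diameter, 50 mm high, the end of its foot painted blue. Origin: centre of its underside. Stands loose in the middle of one of the three places of the board; not to be touched.
- yellow_blank: Turned wooden bowl blank, pale wood, foot up, 80 mm in diameter, 50 mm high, the end of its foot painted yellow. Origin: centre of its underside. Stands loose in the middle of one of the three places of the board; not to be touched.
- red_blank: Turned wooden bowl blank, large, medium-brown wood, foot up, 106 mm in diameter, 50 mm high, the end of its foot painted red. Origin: centre of its underside. Stands loose in the middle of one of the three places of the board; not to be touched.
- oil: Amber oil bottle, 64 mm in diameter, 160 mm high, standing loose. Origin: centre of its underside. Not to be disturbed.
- chisel: Turning chisel lying loose, about 320 mm long, 27 mm thick, wooden handle and steel blade. Origin: on the bench under its ferrule. Blade along its own +x. Not to be disturbed.
- brush: Small brush lying loose. Origin: on the bench under its middle. Not to be disturbed.

How it is judged:
By the outcome, as a careful person would: the job done as asked, in the order asked, and still so for the second after the job is handed in, while the arm keeps its last pose, push and grip.
It also fails if it takes over 29 s, if anything falls off the work surface, if the arm or the gripper's body presses on something with over 40 N, if the wrist force passes 120 N, or if a joint passes its speed limit or range.

## Working session

There is one attempt and no reset: what is moved stays moved. The work goes in short steps, Python scripts to look and compute and a tool call to move; the robot and the scene stay as the last step left them, time stands still between calls to the robot, and variables do not carry over. Pictures are saved under pics/ and viewed, about 8 in all and at most 12, crops included, and the job is handed in when it is done.

Besides the shell and the picture viewer there is one more tool, called after "Request:" as a command line: name --pt "numbers of a row" for each row, then --argument value for the rest. drive_tool: Moves the arm, as the interface text tells. Its arguments: {"type":"object","properties":{"increments":{"type":"array","items":{"type":"array","items":{"type":"number"}}},"force":{"type":"number"}},"required":["increments"]}

```bash
mkdir -p pics; ls
python3 - <<'E'
from station import manip
import cv2,numpy as np
np.set_printoptions(precision=4,suppress=True)
for n in("scene","top"):
    im=manip.snapshot(n); cv2.imwrite(f"pics/{n}0.png",im[:,:,::-1]); m=manip.camera_model(n); print(n,m["mtx"],m["cam_to_world"])
print(manip.sense())
E
```

```text
pics
scene [[482.3745   0.     283.6718]
 [  0.     482.3745 214.8928]
 [  0.       0.       1.    ]] [[-0.661   0.5449 -0.516   1.2364]
 [ 0.7503  0.4691 -0.4658  0.5851]
 [-0.0117 -0.695  -0.7189  1.0488]
 [ 0.      0.      0.      1.    ]]
top [[427.1418   0.     275.9925]
 [  0.     427.1418 202.3033]
 [  0.       0.       1.    ]] [[ 0.0013 -0.9944  0.1059  0.3843]
 [-1.     -0.0021 -0.0081 -0.0265]
 [ 0.0082 -0.1058 -0.9943  1.4257]
 [ 0.      0.      0.      1.    ]]
{'t': 0.1, 'q': array([ 0.9755,  0.5284,  1.4338, -0.    ,  1.1814, -0.1785]), 'qd': array([ 0.0014, -0.0007, -0.0019,  0.0012, -0.0023, -0.0003]), 'tau': array([ -0.0002, -44.3306, -17.8585,  -0.0002,   0.0039,  -0.    ]), 'tcp_pos': array([0.2526, 0.571 , 0.2304]), 'tool_rot': array([ 0.2069,  0.9784, -0.0009, -0.0004]), 'force': array([-0.6883,  0.0929,  0.4319]), 'ft_torque': array([-0.0228, -0.034 , -0.0173]), 'finger_gap': 0.9998032572374664}
```

View pics/scene0.png

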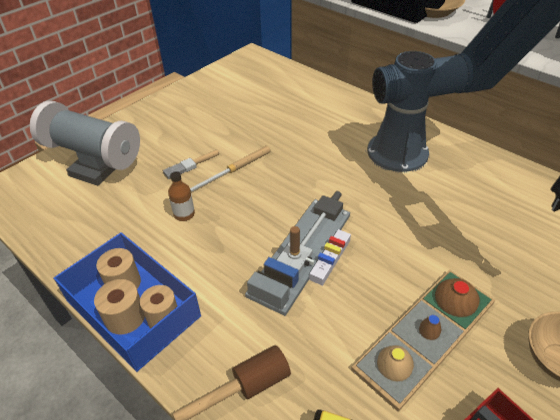

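View pics/top0.png

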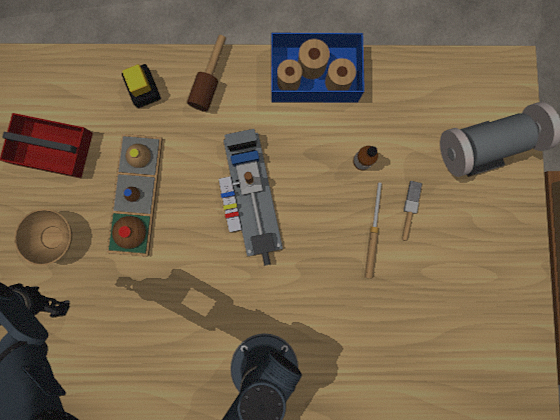

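Both views show the blank with the red foot on the green place: top (130,232), scene (460,288). So the red pointer is the target, at top (232,215). The handle is at about top (249,178), scene (295,240).

```bash
cat > h.py <<'E'
import cv2,numpy as np
np.set_printoptions(precision=4,suppress=True)
def ray(m,u,v):
    T=np.array(m["cam_to_world"]); d=T[:3,:3]@np.linalg.solve(m["mtx"],[u,v,1.]); return T[:3,3],d/np.linalg.norm(d)
def onz(m,u,v,z):
    o,d=ray(m,u,v); return o+d*(z-o[2])/d[2]
def tri(r1,r2):
    (a,d),(b,e)=r1,r2
    s=np.linalg.lstsq(np.c_[d,-e],b-a,rcond=None)[0]; p,q=a+s[0]*d,b+s[1]*e
    return (p+q)/2,np.linalg.norm(p-q)
def blobs(im,box,mask):
    x0,y0,x1,y1=box; k=np.zeros(im.shape[:2],np.uint8); k[y0:y1,x0:x1]=mask[y0:y1,x0:x1]
    n,_,s,c=cv2.connectedComponentsWithStats(k); return [(s[i,4],c[i],s[i,:4]) for i in range(1,n) if s[i,4]>5]
def hsv(im,h0,h1,s=120,v=60):
    H=cv2.cvtColor(im,cv2.COLOR_RGB2HSV); 
    k=cv2.inRange(H,(h0 if h0>=0 else 0,s,v),(h1,255,255))
    return k|cv2.inRange(H,(180+h0,s,v),(180,255,255)) if h0<0 else k
E
python3 - <<'E'
from h import *
from station import manip
C={n:(cv2.imread(f"pics/{n}0.png")[:,:,::-1].copy(),manip.camera_model(n)) for n in("scene","top")}
B={"scene":(240,180,360,320),"top":(210,120,290,270)}
for n in C:
    for c,a in dict(red=(-6,4,170,120),yel=(25,33,150,120),blue=(105,125,120,60)).items(): print(n,c,[(x[0],x[1],x[2]) for x in blobs(C[n][0],B[n],hsv(C[n][0],*a))])
a=cv2.resize(C["scene"][0][180:310,240:360],None,fx=4,fy=4,interpolation=2)[:,:,::-1]
b=cv2.resize(C["top"][0][125:255,210:290],None,fx=4,fy=4,interpolation=2)[:,:,::-1]
cv2.imwrite("pics/crop.png",np.hstack([a,b])[:600,:800])
E
```

```text
scene red [(np.int32(56), array([337.1964, 240.6964]), array([330, 237,  15,   8], dtype=int32))]
scene yel [(np.int32(50), array([332.46, 247.26]), array([325, 243,  16,   9], dtype=int32))]
scene blue [(np.int32(80), array([325.825 , 257.5875]), array([318, 253,  17,  11], dtype=int32)), (np.int32(260), array([281.2423, 267.05  ]), array([265, 258,  33,  20], dtype=int32))]
top red [(np.int32(50), array([231.42, 214.44]), array([225, 212,  14,   6], dtype=int32))]
top yel [(np.int32(50), array([229.64, 206.12]), array([223, 204,  14,   6], dtype=int32))]
top blue [(np.int32(229), array([244.3013, 156.8079]), array([231, 151,  28,  13], dtype=int32)), (np.int32(56), array([227.4643, 193.9821]), array([221, 191,  14,   7], dtype=int32))]
```

View pics/crop.png

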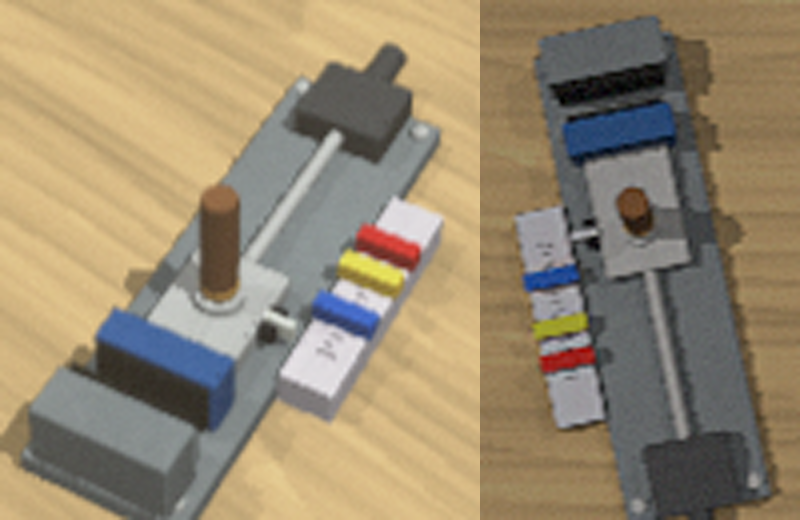

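The crops show the handle top (scene ≈(295,229), top ≈(248,174)), the white index, and the blue, yellow and red blocks along the rail. Next I triangulate these.

Run:
```python
from h import *
from station import manip
S,T=[manip.camera_model(n) for n in("scene","top")]
for n,s,t in [("handletop",(295,228.7),(248,174)),("red",(337.2,240.7),(231.4,214.4)),("yel",(332.5,247.3),(229.6,206.1)),("blue",(325.8,257.6),(227.5,194)),("index",(311,260.5),(235,183.8))]:
    print(n,*tri(ray(S,*s),ray(T,*t)), onz(T,*t,{"handletop":.142,"index":.037}.get(n,.046)))
for n,t in [("clampcornerFarL",(541/4+90,133)),]: pass
# base edges (top view, z=.02): right and left long edges
R=[onz(T,(u-480)/4+210,v/4+125,.02) for u,v in((698,118),(768,490))]; print(R)
d=R[0]-R[1]; print("x axis yaw",np.arctan2(d[1],d[0]))
a=onz(T,227.5,194,.046)-onz(T,231.4,214.4,.046); print("yaw blocks",np.arctan2(a[1],a[0]),np.linalg.norm(a))
```

```text
handletop [0.6056 0.0503 0.1431] 0.005112937623132099 [0.6074 0.0483 0.142 ]
red [0.4912 0.1082 0.0402] 0.002593466209242981 [0.4915 0.1065 0.046 ]
yel [0.5186 0.1137 0.0408] 0.0011503617947752904 [0.5185 0.1127 0.046 ]
blue [0.5583 0.1213 0.0397] 0.0015561919213810582 [0.558 0.12  0.046]
index [0.5919 0.0974 0.0396] 0.001969359175480163 [0.5929 0.0968 0.037 ]
[array([0.6948, 0.0008, 0.02  ]), array([ 0.3852, -0.0578,  0.02  ])]
x axis yaw 0.18688326751358947
yaw blocks 0.20020116443729832 0.06784674603345218
```

Request:
drive_tool --pt "0 -1.5 -1 0 0 0 0.03" --pt "0 -4.5 -3 0.3 0 0 0.08" --pt "0 -8.5 -5.5 0.5 0 0 0.16" --pt "0 -12.5 -8 1 0 0 0.24" --pt "0 -16.5 -10.5 1 0 0 0.32" --pt "0 -20.5 -13 1.5 0 0 0.4" --pt "0 -24.5 -15.5 1.5 0 0 0.48" --pt "0 -28.5 -18 2 0 0 0.56" --pt "0 -32.5 -20.5 2 0 0 0.64" --pt "0 -36.5 -23 2 0 0 0.71" --pt "0 -40.5 -25.5 2.5 0 0 0.78" --pt "0 -44.5 -28 2.5 0 0 0.85" --pt "0 -48 -30 3 0 0 0.9" --pt "0 -51 -32 3 0 0 0.94" --pt "0 -53 -33.2 3 0 0 0.96" --pt "0 -53.5 -33.4 3 0 0 0.96" --pt "0 -53.5 -33.4 3 0 0 0.96"

```text
t: 1.8
tcp_pos: [0.6066, 0.0484, 0.201]
tool_rot: [0.636, 0.772, -0.0, -0.0]
force: [-0.4, -0.5, -0.1]
finger_gap: 1.004
```

Run:
```python
from h import *
from station import manip
s=manip.sense(); print({k:s[k] for k in("t","tcp_pos","tool_rot","q","force")})
m=manip.camera_model("wrist"); im=manip.snapshot("wrist"); cv2.imwrite("pics/w1.png",im[:,:,::-1]); print(m)
```

```text
{'t': 1.8, 'tcp_pos': array([0.6066, 0.0484, 0.201 ]), 'tool_rot': array([ 0.6361,  0.7716, -0.0002, -0.0005]), 'q': array([-0.1039,  0.5405,  1.5056,  0.0002,  1.0965, -0.2958]), 'force': array([-0.397 , -0.5424, -0.0608])}
{'mtx': array([[308.9631,   0.    , 275.9022],
       [  0.    , 308.9631, 209.3818],
       [  0.    ,   0.    ,   1.    ]]), 'cam_to_world': array([[ 0.9816,  0.1821,  0.0583,  0.5919],
       [ 0.1912, -0.9342, -0.3012,  0.1255],
       [-0.0004,  0.3067, -0.9518,  0.3439],
       [ 0.    ,  0.    ,  0.    ,  1.    ]])}
```

View pics/w1.png

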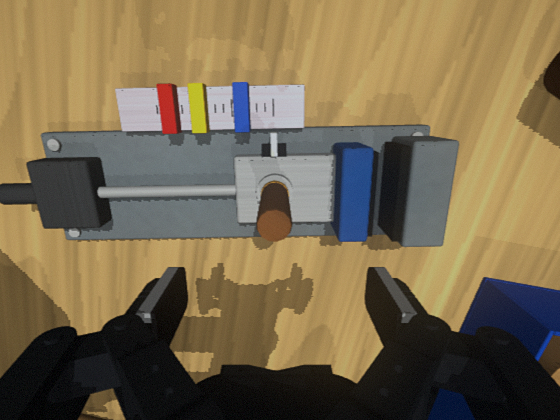

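The wrist view has the index (274,145), red block (168,108), yellow (198,108), blue (241,107) and handle top ≈(274,225). The camera looks from the pointer side, so it can also check the final state.

```bash
cat > meas.py <<'E'
from h import *
def meas(im,m,up,box=(100,70,320,135)):
    P={}
    H=cv2.cvtColor(im,cv2.COLOR_RGB2HSV)
    for c,a in dict(red=(-6,6,170,100),yel=(22,35,150,100),blue=(105,125,120,60)).items():
        b=blobs(im,box,hsv(im,*a)); 
        if b: b=max(b,key=lambda x:x[0]); P[c]=(b[1],b[2],onz(m,*b[1],.042))   # visible: top face + front face
    return P
E
python3 - <<'E'
from meas import *
from station import manip
im=cv2.imread("pics/w1.png")[:,:,::-1].copy(); m=manip.camera_model("wrist")
P=meas(im,m,None)
for c in P: print(c,*P[c])
a=P["blue"][2]-P["red"][2]; yaw=np.arctan2(a[1],a[0]); u=np.array([np.cos(yaw),np.sin(yaw)]); print("yaw",yaw)
# long base edges at z=.02
for p,q in [((55,133.5),(425,126)),((75,240),(440,235))]:
    d=onz(m,*q,.02)-onz(m,*p,.02); print("edge yaw",np.arctan2(d[1],d[0]))
V=cv2.cvtColor(im,cv2.COLOR_RGB2HSV)
k=((V[:,:,2]>150)&(V[:,:,1]<60)).astype(np.uint8)*255
print("index",blobs(im,(262,129,288,156),k))
b=blobs(im,(262,129,288,156),k); I=onz(m,*max(b,key=lambda x:x[0])[1],.04)
k=hsv(im,3,14,110,60); print("handle",[x for x in blobs(im,(240,175,310,245),k)])
print("handle top",onz(m,274,224,.142), "index",I)
for c in P: print(c,"travel",(I-P[c][2])[:2]@u)
E
```

```text
red [166.9614 108.2455] [157  84  20  50] [0.4913 0.1084 0.042 ]
yel [197.1483 107.2821] [187  83  20  50] [0.5187 0.1147 0.042 ]
blue [240.8996 106.6486] [233  82  17  51] [0.5585 0.1231 0.042 ]
yaw 0.21423621183507
edge yaw 0.21347468312337692
edge yaw 0.20901965573254763
index [(np.int32(142), array([273.4014, 143.7324]), array([270, 133,   7,  23], dtype=int32))]
handle [(np.int32(916), array([273.3701, 223.6277]), array([257, 199,  35,  42], dtype=int32)), (np.int32(7), array([274.1429, 204.4286]), array([273, 203,   3,   4], dtype=int32)), (np.int32(7), array([261.2857, 207.8571]), array([260, 206,   3,   4], dtype=int32))]
handle top [0.6043 0.0519 0.142 ] index [0.5945 0.0955 0.04  ]
red travel 0.09810067513644935
yel travel 0.06997124111365108
blue travel 0.02933889679123993
```

Request:
drive_tool --pt "0 0.3 -0.1 1.5 0 0 -0.02" --pt "0 0.3 -0.1 4.5 0 0 -0.02" --pt "0 0.3 -0.1 7.5 0 0 -0.02" --pt "0 0.3 -0.1 9.5 0 0 -0.02" --pt "0 0.3 -0.1 10.2 0 0 -0.02" --pt "0 0.3 -0.1 10.2 0 0 -0.02" --pt "255 0.3 -0.1 10.2 0 0 -0.02" --pt "255 0.3 -0.1 10.2 0 0 -0.02" --pt "255 0.3 -0.1 10.2 0 0 -0.02" --pt "255 0.3 -0.1 10.2 0 0 -0.02" --pt "255 0.3 -0.1 10.2 0 0 -0.02" --pt "255 0.3 -0.1 10.2 0 0 -0.02" --pt "255 0.3 -0.1 10.2 0 0 -0.02" --pt "255 0.3 -0.1 10.2 0 0 -0.02" --force 80

```text
t: 3.25
tcp_pos: [0.6043, 0.0519, 0.1004]
tool_rot: [0.627, 0.779, -0.001, -0.001]
force: [-3.4, -1.0, 6.6]
finger_gap: 0.284
```

Request:
drive_tool --pt "255 0 -0.4 0 0 0 0" --pt "255 0 -1.2 0 0 0 0" --pt "255 0 -2.2 0 0 0 0" --pt "255 0 -3.2 0 0 0 0" --pt "255 0 -4.2 0 0 0 0" --pt "255 0 -5.2 0 0 0 0" --pt "255 0 -6.2 0 0 0 0" --pt "255 0 -7.2 0 0 0 0" --pt "255 0 -8 0 0 0 0" --pt "255 0 -8.6 0 0 0 0" --pt "255 0 -9 0 0 0 0" --pt "255 0 -9 0 0 0 0" --pt "255 0 -9 0 0 0 0"

```text
t: 4.55
tcp_pos: [0.5213, 0.0341, 0.1004]
tool_rot: [0.628, 0.778, 0.003, 0.003]
force: [8.8, 8.1, 0.1]
finger_gap: 0.29
```

Run:
```python
from h import *
from station import manip
s=manip.sense(); print({k:s[k] for k in("t","tcp_pos","tool_rot","force","finger_gap")})
m=manip.camera_model("wrist"); im=manip.snapshot("wrist"); cv2.imwrite("pics/w2.png",im[:,:,::-1]); np.savez("pics/w2.npz",K=m["mtx"],T=m["cam_to_world"])
```

```text
{'t': 4.55, 'tcp_pos': array([0.5213, 0.0341, 0.1004]), 'tool_rot': array([0.6279, 0.7783, 0.0031, 0.0028]), 'force': array([8.8123, 8.1423, 0.0783]), 'finger_gap': 0.2903671499244863}
```

View pics/w2.png

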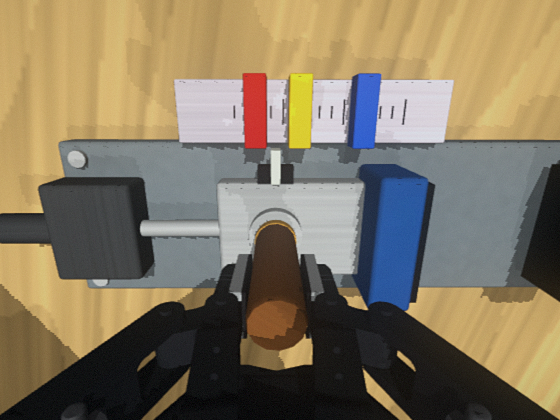

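The wrist view has the handle firmly between the pads, and the index (276,152) still about 20 px short of the red block (255,110).

```bash
cat > rem.py <<'E'
import sys
from h import *
# remaining travel: red block minus index along clamp x, from one wrist picture
def rem(im,m,yaw=.211,win=(150,60,400,200)):
    u=np.array([np.cos(yaw),np.sin(yaw)])
    R=hsv(im,-6,6,150,60); V=cv2.cvtColor(im,cv2.COLOR_RGB2HSV)
    b=max(blobs(im,win,R),key=lambda x:x[0]); x,y,w,h=b[2]; print("red",b[1],b[2])
    prof=lambda k,r,lo,hi:(np.flatnonzero(k[r,lo:hi])+lo)
    out=[]
    for r in range(y+6,y+h-14,4):
        c=prof(R,r,x-3,x+w+3); cu=(c.min()+c.max())/2
        p=onz(m,cu,r,.046); out.append(p[:2]@u)
        if r in(y+6,): print("width px",c.max()-c.min()+1, "mm",14*0+1e3*(onz(m,c.max()+.5,r,.046)-onz(m,c.min()-.5,r,.046))[:2]@u)
    k=((V[:,:,2]>165)&(V[:,:,1]<50)).astype(np.uint8)
    idx=[]
    for r in range(y+h+6,y+h+30,3):
        c=prof(k,r,x-15,x+60)
        if 4<=len(c)<=14: idx.append(onz(m,c.mean(),r,.040)[:2]@u); print("idx row",r,c.min(),c.max())
    i=np.median(idx); print("red",np.array(out),"index",np.array(idx)); print("REMAIN mm (index-red):",1e3*(i-np.median(out)))
E
python3 - <<'E'
from rem import *
z=np.load("pics/w2.npz"); rem(cv2.imread("pics/w2.png")[:,:,::-1].copy(),dict(mtx=z["K"],cam_to_world=z["T"]))
E
```

```text
red [254.7016 109.7126] [243  73  24  75]
width px 23 mm 13.563475908826401
idx row 154 271 280
idx row 157 271 280
idx row 160 271 280
idx row 163 271 280
idx row 166 271 279
idx row 169 271 279
idx row 172 271 279
idx row 175 271 279
red [0.5045 0.5047 0.5047 0.5046 0.5046 0.5046 0.5045 0.5045 0.5044 0.5044
 0.5043 0.5046 0.5046 0.5045] index [0.5173 0.5173 0.5173 0.5173 0.517  0.517  0.517  0.517 ]
REMAIN mm (index-red): 12.607574762952822
```

Request:
drive_tool --pt "255 0.05 -0.3 0 0 0 0" --pt "255 0.1 -0.7 0 0 0 0" --pt "255 0.15 -1.1 0 0 0 0" --pt "255 0.15 -1.3 0 0 0 0" --pt "255 0.15 -1.3 0 0 0 0" --pt "255 0.15 -1.3 0 0 0 0" --pt "255 0.15 -1.3 0 0 0 0"

```text
t: 5.3
tcp_pos: [0.5096, 0.0316, 0.1004]
tool_rot: [0.628, 0.778, 0.003, 0.004]
force: [10.2, 3.3, -1.0]
finger_gap: 0.287
```

Run:
```python
from rem import *
from station import manip
s=manip.sense(); print({k:s[k] for k in("t","tcp_pos","tool_rot","force","finger_gap")})
m=manip.camera_model("wrist"); im=manip.snapshot("wrist"); cv2.imwrite("pics/w3.png",im[:,:,::-1])
cv2.imwrite("pics/t3.png",manip.snapshot("top")[:,:,::-1])
rem(im,m)
```

```text
{'t': 5.3, 'tcp_pos': array([0.5096, 0.0316, 0.1004]), 'tool_rot': array([0.6278, 0.7784, 0.0031, 0.0043]), 'force': array([10.1886,  3.3387, -1.025 ]), 'finger_gap': 0.2867834332385969}
red [274.195  109.3845] [263  73  23  75]
width px 22 mm 12.973469762609154
idx row 154 271 279
idx row 157 271 279
idx row 160 271 279
idx row 163 271 279
idx row 166 271 279
idx row 169 271 279
idx row 172 271 279
idx row 175 271 279
red [0.5047 0.5047 0.5047 0.5044 0.5044 0.5047 0.5047 0.5047 0.5047 0.5047
 0.5044 0.5044 0.5044 0.5044] index [0.5051 0.5051 0.5051 0.5051 0.5051 0.5051 0.5051 0.5051]
REMAIN mm (index-red): 0.4449487985954681
```

View pics/w3.png

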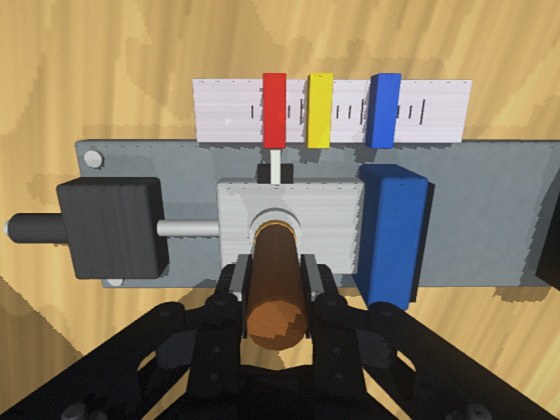

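The index (275,165) now lines up with the red block (274,109), about 0.4 mm short. I'll make a small trim, then hold and check it is steady.

Request:
drive_tool --pt "255 0 -0.05 0 0 0 0" --pt "255 0 -0.05 0 0 0 0" --pt "255 0 -0.05 0 0 0 0" --pt "255 0 -0.05 0 0 0 0" --pt "255 0 -0.05 0 0 0 0" --pt "255 0 -0.05 0 0 0 0" --pt "255 0 -0.05 0 0 0 0" --pt "255 0 -0.05 0 0 0 0" --pt "255 0 -0.05 0 0 0 0" --pt "255 0 -0.05 0 0 0 0"

```text
t: 6.4
tcp_pos: [0.5093, 0.0315, 0.1004]
tool_rot: [0.628, 0.778, 0.003, 0.004]
force: [10.4, 2.6, 0.0]
finger_gap: 0.283
```

Run:
```python
from rem import *
from station import manip
s=manip.sense(); print({k:s[k] for k in("t","tcp_pos","force","finger_gap","qd")})
m=manip.camera_model("wrist"); rem(manip.snapshot("wrist"),m)
s=manip.sense();print(s["tcp_pos"]); print(manip.sign_off())
```

```text
{'t': 6.4, 'tcp_pos': array([0.5093, 0.0315, 0.1004]), 'force': array([10.3834,  2.6495,  0.0415]), 'finger_gap': 0.2834816652051544, 'qd': array([-0.0017,  0.0014,  0.0005, -0.0004, -0.0015, -0.0019])}
red [274.5278 109.8741] [264  73  23  75]
width px 22 mm 12.973530984235826
idx row 154 270 279
idx row 157 271 279
idx row 160 270 279
idx row 163 271 279
idx row 166 271 279
idx row 169 271 279
idx row 172 271 279
idx row 175 271 279
red [0.5044 0.5044 0.5044 0.5044 0.5044 0.5044 0.5044 0.5044 0.5044 0.5044
 0.5044 0.5044 0.5044 0.5044] index [0.5045 0.5048 0.5045 0.5048 0.5048 0.5048 0.5048 0.5048]
REMAIN mm (index-red): 0.425012852784179
[0.5093 0.0315 0.1004]
the job is handed in; nothing more can be done
None
```

The blank on the green place has a red foot, so I gripped the handle from above and pulled the jaw out to the red pointer. I handed the job in at about 6.5 s, with the arm still holding the handle there at an 80 N grip setting.

- **Alignment:** the last wrist picture put the index about 0.4 mm short of the red block's centre. That is at pixel resolution, and my final 0.5 mm trim moved the tool only 0.3 mm and did not change the reading.
- **Hold:** the tool was still, and the steady force of about 10.7 N matches the spring at that travel.
- **Side load:** a sideways load of about 6 N appeared during the pull. I relieved it with a 1.5 mm sideways shift, and it ended well under 1 N.
- **Other objects:** the arm stayed clear of the blanks, bottle, chisel and brush along its path. I did not check their positions afterwards; I saved a last top view but did not look at it.

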